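# Lock a tube carrier against the end stop with a T-slot clamp stud

## Robot

A 6-joint arm with a two-finger parallel gripper is mounted at the origin on the work surface. World frame = base frame: x ahead of the robot, y to its left, z up, the work surface at z = 0. Lengths are in mm, angles in rad, forces in N, time in s.
With the tool pointing down it reaches from about 350 to 925 mm from the base axis. Payload 6.4 kg.
Tool frame: the origin (TCP) lies on the centre line of the jaws, within the pads' length; the fingertips stand 25 mm ahead of it and the grasp point (between the pads) lies 6 mm ahead of it; z points along the fingers, y is the direction in which the jaws open and shut (so a half turn about z gives the same grasp; the last joint's range is limited). The gripper opens to 85 mm and grips with 20 to 120 N. Pads are 22 mm wide; open, the fingers measure 114 mm over their backs; the gripper's body (76 mm by 85 mm) begins 54 mm behind the grasp point. The pads swing forward as they close: fully open they stand 13 mm farther back than shut.
Start: joints at [-1.394, 0.245, 1.558, -0, 1.339, -0.174], TCP at [223.377, -610.423, 256.29] pointing down, gripper open.
Joint ranges: [-3.13, 3.13], [-1.02, 2.26], [0.13, 2.54], [-0.95, 4.09], [0.21, 2.88], [-2.74, 2.74]. Speed limits (rad/s): [2.57, 2.57, 3.14, 3.14, 3.14, 3.14].

## Interface

Orientations are given as [roll, pitch, yaw] about the fixed x, y, z axes, in that order (R = Rz(yaw) Ry(pitch) Rx(roll)).
In Python, from cell import r, claw, sensors, imaging gives the robot as it stands. Calls block until the motion is done:
- r.move_to(position, orientation): joint-space move of the TCP to a pose.
- r.line_to(position, attitude=None, rate=150): straight line of the TCP; attitude=None keeps the orientation; rate is the mean speed in mm/s.
- r.move_joints(angles): joint-space move.
- claw.grip(opening): finger opening in mm; the grip force is fixed at half the most; returns when the fingers have stopped.
- r.sleep(seconds).
- r.inverse_kinematics(position, orientation): joint angles nearest the present ones, or None.
- sensors.get_obs(): the state.
- imaging.read_camera(name): name is "scene" or "top"; returns the picture (480x640x3 uint8, red, green, blue); there is no depth.
- imaging.camera_model(name): a dict with "K" (3x3 intrinsics, pixels), "rvec" (rotation vector, rad) and "tvec" (3), from world to camera coordinates, as OpenCV has them. Camera axes: x right, y down, z forward; pixel columns grow to the right and rows downward; lengths in mm; the calibration is good to about 2 mm. A picture is of the moment at which its call begins. camera_model takes no time and is no camera call.
A pose or a line that the arm cannot do raises r.IKError and nothing moves.
- r.job_done(): hands the job in, once; it reports no verdict.
Trained networks look in the newest picture that a camera, given by its name, has taken for a name from the list of things; names that differ only in an ending like _2 or _b are one class to them, and where a whole thing is asked for, a point or a joint stands for the part that bears it (a point fixed in the world has none). Each returns a list of dicts, best first, with "score" (0 to 1); they miss things now and then, are a little off and sometimes report something else, mostly with a low value. They report only what shows in the picture. A call takes as long as a camera call. They do not tell look-alikes from the thing itself.
- imaging.search_frame(camera, thing): "position" ([column, row] in pixels, amid what is visible of it).
The state is a dict: "clock": time; "qpos": joint angles; "qvel": joint speeds; "effort": joint torques, N m; "position": TCP position; "orientation": TCP orientation; "contact_force": force on the tool from outside, world axes, zero at the start; "moment": the same for the moment, N m; "opening": finger opening in mm.
Only numpy, scipy, OpenCV 4.12 (cv2) and the standard library are available. Lean on these libraries where they do the work, as an engineer would, in place of code of your own. Each camera call takes 0.05 s, during which the arm holds its last target.

## Task

Take the clamp stud from its stand and drop its T-head into the rail's slot behind the tube carrier, then slide the stud along so that it, and not the gripper, pushes the carrier gently up against the end stop until you clearly feel it press home. There, without forcing anything, give the stud a quarter turn so that its head locks crosswise under the slot's lips and its collar stays by the carrier's tongue, let go, and leave the other things on the table where they are.

Things in the scene. Friction and masses are not known exactly. Their poses are not given: they have to be found in the camera images.
- stud: Clamp stud, 120 g, z up its axis; origin on the axis at the underside of its round steel collar (28 mm diameter, z = 0 to 12 mm). Under it a neck 11 mm across and 7 mm long, then the T-head; above it a stem 11 mm across, then the grip bar. At the start it hangs by the collar in the stand. x and -x are alike.
- stud_head (a point): Middle of the stud's T-head, 10 mm below the stud's origin: a bar 28 mm long along the stud's x, 11 mm wide (y), 6 mm tall.
- stud_grip (a point): Middle of the stud's flat black grip bar, 42 mm above the stud's origin: 32 mm long along x (in line with the T-head), 12 mm thick along y, 44 mm tall (20 to 64 mm above the stud's origin).
- stand: Grey fixed parking block of the stud, 70 x 68 x 24 mm, origin at the centre of its underside, z up. An opening 36 x 18 mm (long along its x) takes the T-head; the collar lies on its top at 24 mm.
- rail: Fixed aluminium T-slot rail, 400 mm long (x, towards the end stop), 92 mm wide (y), z up; origin: centre of its underside. Top face at z = 21 mm, between fences 9 mm tall and 66 mm apart. The slot, 14 mm wide, runs along y = 0 over the whole length. The head, in line, drops in anywhere (1.5 mm spare each side) until the collar lies on the top face.
- slot (a point): Middle of the rail's slot at the top face, on the rail's axis (rail x = 0), axes as the rail. Lips 5 mm thick, below them a channel 20 mm wide, 12 mm deep, where the head turns only about 20 degrees before it jams, except at one round lock recess hidden under the lips, 34 mm across: it turns freely, either way, if the stud is within about 2 mm of its centre.
- stop_range (a point): Nominal place of the end stop's face (on the rail's axis, 164 mm from its middle), a rigid dark upright block with a black knob across the rail. The true face is up to 20 mm nearer or farther, as the last user left it: not measured, to be felt. The recess moves with it: it is just where the stud stands with the carrier home, so at rail x = 0, give or take 20 mm.
- carrier: Loose tube carrier on the rail's top face, 260 to 460 g, 150 mm long (x as the rail's), 60 mm wide. Origin: foot of the end face of its low grey tongue (10 mm tall, x = 0 to 60 mm), which faces the stud; beyond it a red rack with capped tubes, 72 mm tall. Starts 29 to 99 mm short of the end stop; slides with 1 to 3.3 N; pushes must stay below 30 N.
- tongue_end (a point): Middle of the tongue's end face, 5 mm above the carrier's underside; with collar and tongue touching it is 14 mm from the stud's axis.
- red_rack: Bystander: red block tube rack, 108 x 68 x 45 mm, beyond the rail. Origin at its underside middle.
- reagent: Bystander: small bottle, 44 mm across, 75 mm tall, beyond the rail. Origin at its underside middle.
- pot: Bystander: small jar, 44 mm across, 50 mm tall, on the robot's side of the rail. Origin at its underside middle.
- beaker: Bystander: small white cup, 54 mm across, 60 mm tall, near the stand. Origin at its underside middle.
- tipbox: Bystander: blue box, 75 x 55 x 40 mm, near the stand. Origin at its underside middle.
- driver: Bystander: screwdriver, 150 mm long, lying flat. Origin at its underside, mid-length.
Mind the look-alikes: they are no part of the job. Leave any turquoise or yellow look-alike of the stud alone. Leave any green or orange look-alike of the carrier alone.

How it is judged:
By the outcome, as a careful person would: the job done as asked, in the order asked, and still so for the second after the job is handed in, with the robot touching nothing.
It also fails if it takes over 58 s, if anything falls off the work surface, if the arm or the gripper's body presses on something with over 40 N, if the wrist force passes 120 N, or if a joint passes its speed limit or range.

## Working session

There is one attempt and no reset: what is moved stays moved. The work goes in short steps, each a Python script; the robot and the scene stay as the last script left them, time stands still between calls to the robot, and variables do not carry over. Pictures are saved under pics/ and viewed, and the job is handed in when it is done.

```bash
ls; mkdir -p pics; python3 - <<'E'
from cell import r, claw, sensors, imaging
import cv2
for n in("scene","top"):
    im=imaging.read_camera(n); cv2.imwrite(f"pics/{n}0.png",im[:,:,::-1])
    print(n,imaging.camera_model(n))
    for t in("stud","stud_grip","stud_head","stand","rail","carrier","tongue_end","pot","reagent","beaker","tipbox","driver"):
        print(t,[(round(d["score"],2),[round(float(v)) for v in d["position"]]) for d in imaging.search_frame(n,t)[:4]])
print(sensors.get_obs())
E
```

```text
pics
scene {'K': array([[490.64052997,   0.        , 324.19555759],
       [  0.        , 490.64052997, 236.50966393],
       [  0.        ,   0.        ,   1.        ]]), 'rvec': array([ 2.2735029 ,  1.15819323, -0.39496135]), 'tvec': array([-232.98344808, -296.46583598, 1309.2041284 ])}
stud [(0.93, [200, 400]), (0.82, [194, 366]), (0.81, [238, 331]), (0.34, [258, 383])]
stud_grip [(0.92, [235, 331]), (0.8, [189, 367]), (0.61, [198, 400])]
stud_head [(0.85, [234, 334]), (0.83, [190, 367]), (0.72, [201, 400])]
stand [(0.81, [241, 343]), (0.46, [346, 270])]
rail [(0.7, [348, 268])]
carrier [(0.93, [270, 233]), (0.92, [388, 240]), (0.91, [184, 231])]
tongue_end [(0.73, [390, 237]), (0.66, [185, 235]), (0.6, [268, 229])]
pot [(0.94, [383, 202])]
reagent [(0.93, [446, 251]), (0.22, [260, 379])]
beaker [(0.78, [207, 301])]
tipbox [(0.8, [258, 382]), (0.27, [402, 156]), (0.15, [348, 270])]
driver [(0.58, [398, 157])]
top {'K': array([[457.29158373,   0.        , 311.91492492],
       [  0.        , 457.29158373, 243.29006921],
       [  0.        ,   0.        ,   1.        ]]), 'rvec': a
[... 644 characters left out ...]
48, 190])]
driver [(0.45, [228, 179])]
{'clock': 1.3, 'qpos': array([-1.39411226e+00,  2.45082138e-01,  1.55781080e+00, -3.61328298e-05,
        1.33869047e+00, -1.74061251e-01]), 'qvel': array([-0.00207255, -0.00053165,  0.00082106, -0.00063128, -0.00056104,
        0.00020501]), 'effort': array([-1.70688585e-03, -4.29508066e+01, -3.26423049e+01, -2.04072740e-04,
        4.57406923e-04, -3.63547912e-06]), 'position': array([ 223.36145432, -610.42559152,  256.29587278]), 'orientation': array([3.14158965e+00, 3.62322570e-05, 3.50753629e-01]), 'contact_force': array([-0.50895882, -1.10768714, -0.75722619]), 'moment': array([ 0.01207709, -0.01779854,  0.04859895]), 'opening': 85.16481758826446}
```

View pics/scene0.png

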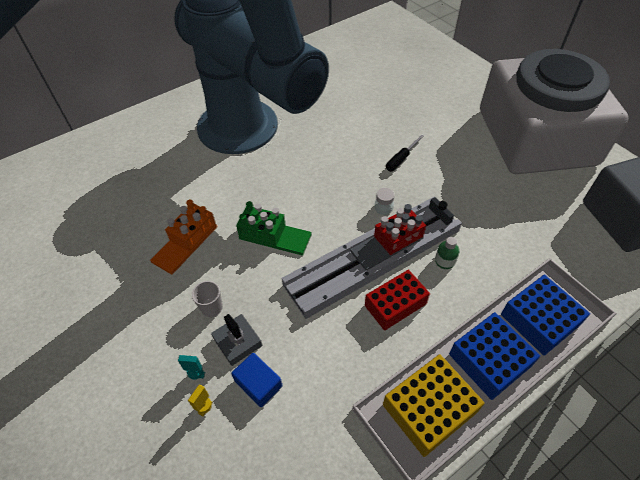

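View pics/top0.png

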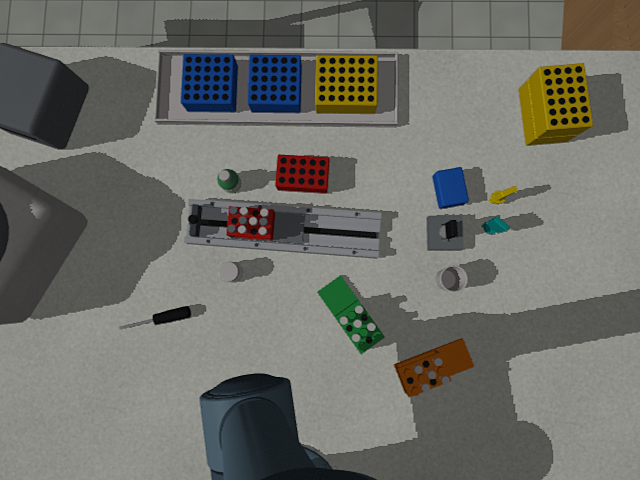

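```bash
python3 - <<'E'
import cv2
t=cv2.imread("pics/top0.png"); s=cv2.imread("pics/scene0.png")
cv2.imwrite("pics/t_rail.png",cv2.resize(t[150:300,170:370],None,fx=4,fy=4,interpolation=2))
cv2.imwrite("pics/t_stand.png",cv2.resize(t[160:300,390:540],None,fx=4,fy=4,interpolation=2)[:, :])
cv2.imwrite("pics/s_stand.png",cv2.resize(s[280:420,160:310],None,fx=4,fy=4,interpolation=2))
cv2.imwrite("pics/s_rail.png",cv2.resize(s[180:320,280:480],None,fx=4,fy=4,interpolation=2))
E
```

```text
(no output)
```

View pics/t_rail.png

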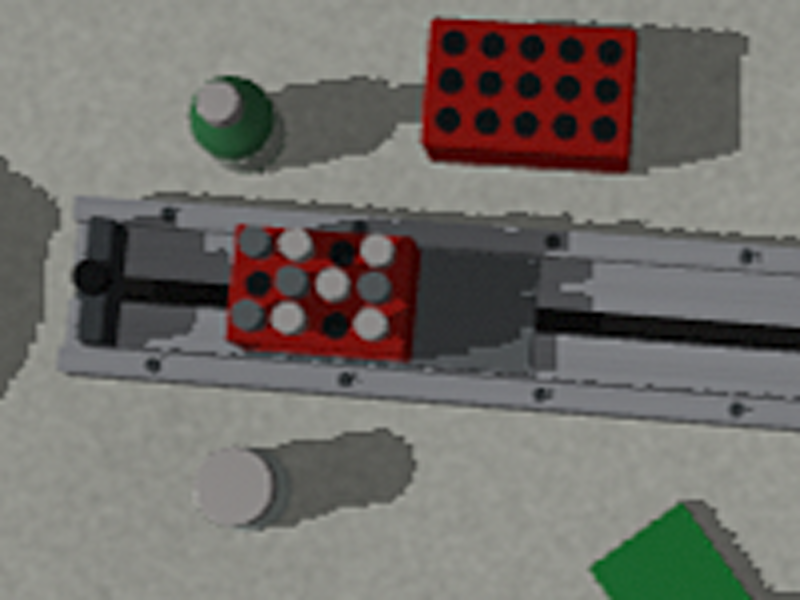

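View pics/t_stand.png

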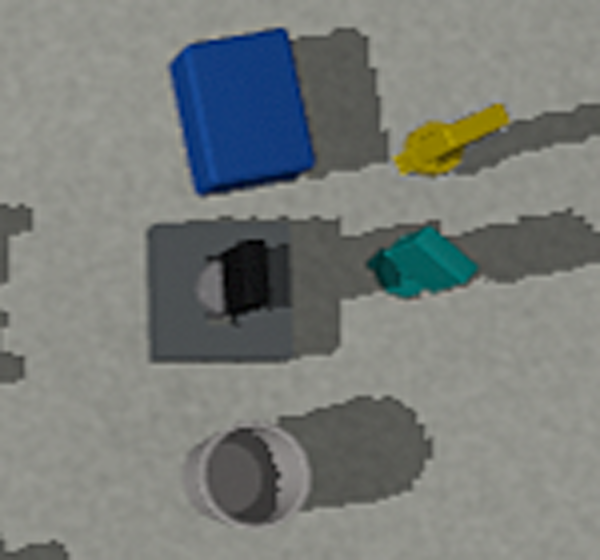

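View pics/s_stand.png

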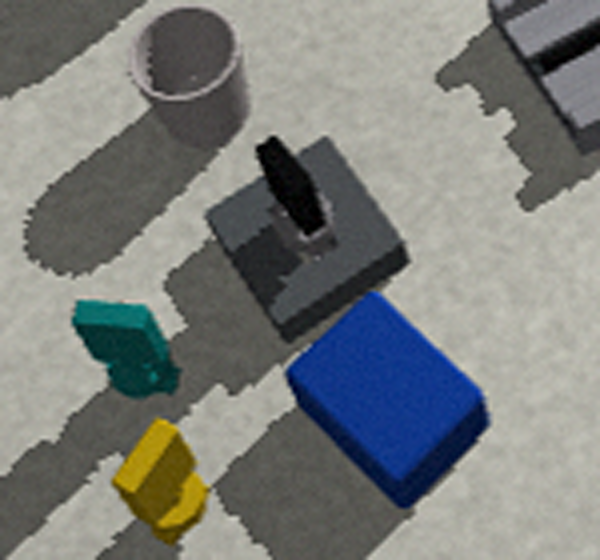

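View pics/s_rail.png

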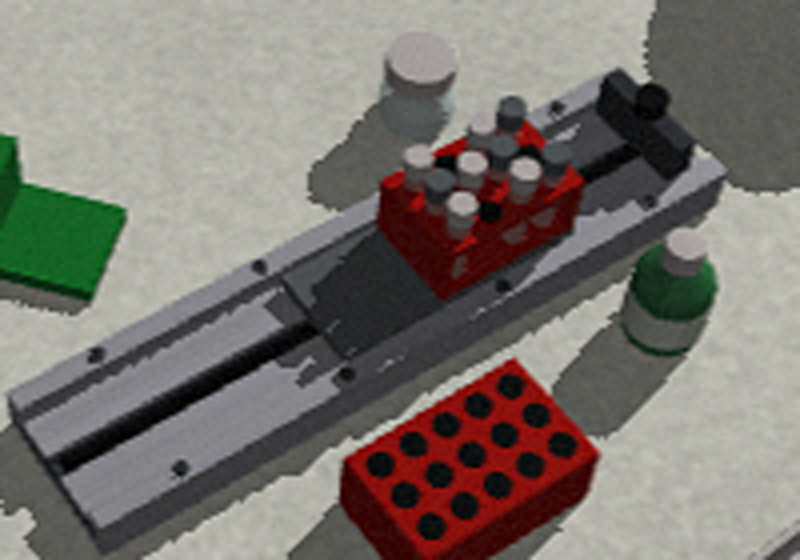

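The stud with the black grip sits in the grey stand at about top (449,229) and scene (235,331). The carrier is on the rail at about top (253,223), and the rail runs from roughly x 186 to 381. I'll refine the corners next.

```bash
python3 - <<'E'
import cv2
t=cv2.imread("pics/top0.png"); s=cv2.imread("pics/scene0.png")
cv2.imwrite("pics/t_re.png",cv2.resize(t[195:275,290:400],None,fx=7,fy=7,interpolation=2))
cv2.imwrite("pics/t_st2.png",cv2.resize(t[205:260,415:475],None,fx=10,fy=10,interpolation=2))
cv2.imwrite("pics/s_st2.png",cv2.resize(s[305:370,205:270],None,fx=9,fy=9,interpolation=2))
E
```

```text
(no output)
```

View pics/t_re.png

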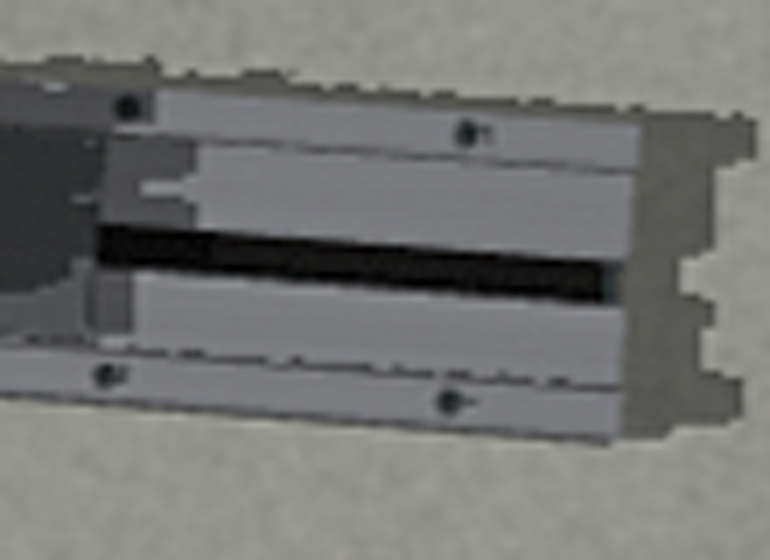

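View pics/t_st2.png

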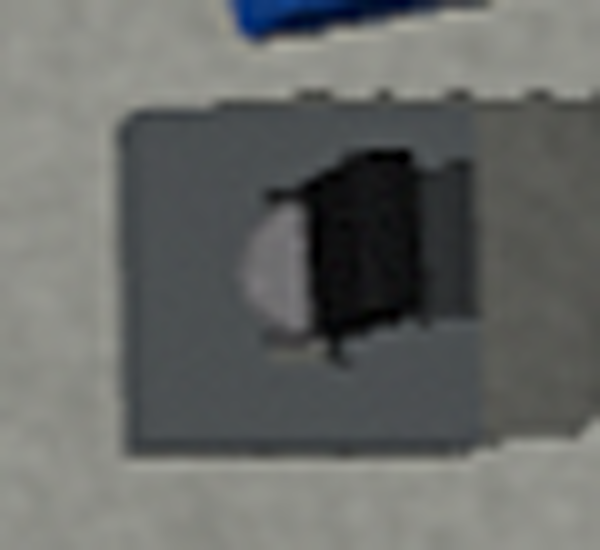

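View pics/s_st2.png

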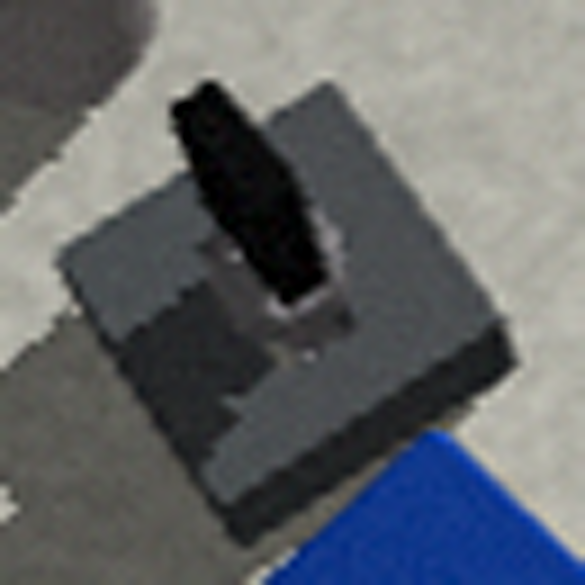

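```bash
cat > h.py <<'E'
import numpy as np, cv2
from scipy.optimize import least_squares
from cell import r, claw, sensors, imaging
CM={n:imaging.camera_model(n) for n in("scene","top")}
def proj(n,P):
    m=CM[n]; return cv2.projectPoints(np.array(P,float).reshape(-1,3),m["rvec"],m["tvec"],m["K"],None)[0].reshape(-1,2)
def back(n,px,z):
    m=CM[n]; R=cv2.Rodrigues(m["rvec"])[0]; c=-R.T@m["tvec"]
    d=R.T@np.linalg.inv(m["K"])@np.array([px[0],px[1],1.]); return c+d*(z-c[2])/d[2]
def R2(a): return np.array([[np.cos(a),-np.sin(a)],[np.sin(a),np.cos(a)]])
def tf(p,L):
    L=np.array(L,float).reshape(-1,3); o=L.copy(); o[:,:2]=L[:,:2]@R2(p[2]).T+p[:2]; return o
E
python3 - <<'E'
from h import *
for n in CM: print(n, (-cv2.Rodrigues(CM[n]["rvec"])[0].T@CM[n]["tvec"]).round())
for p in [(381.4,212.9),(377.5,257.3),(189.2,199.3),(185.2,243)]: print('railtop',back("top",p,30).round(1))
f=lambda x,y:(280+x/4,180+y/4)
for p in [f(10,398),f(103,525),f(615,68),f(725,172)]: print('railscene',back("scene",p,30).round(1))
for p in [(427,216.2),(462.4,215.2),(463.4,249.5),(428,249.8)]: print('standtop',back("top",p,24).round(1))
for p in [(211.7,332.8),(242.2,314.4),(261.4,341.1),(230,360.6)]: print('standscene',back("scene",p,24).round(1))
print('grip',back("top",(453.2,229),88).round(1),back("scene",(231.2,321),88).round(1))
g=lambda x,y:(415+x/10,205+y/10)
for p in[(345,160),(412,150),(415,320),(350,330)]: print('gt',back("top",g(*p),88).round(1))
g=lambda x,y:(205+x/9,305+y/9)
for p in[(172,103),(212,82),(300,185)]: print('gs',back("scene",g(*p),88).round(1))
# tongue end top corners z=31; stop
f=lambda x,y:(290+x/7,195+y/7)
for p in[f(105,133),f(90,345)]: print('tongue',back("top",p,31).round(1))
f=lambda x,y:(280+x/4,180+y/4)
for p in[f(283,275),f(343,355)]: print('tongueS',back("scene",p,31).round(1))
E
```

```text
scene [ 966. -398.  874.]
top [416. -65. 958.]
railtop [ 576.  -175.6   30. ]
railtop [ 484.9 -168.4   30. ]
railtop [597.5 222.1  30. ]
railtop [506.1 225.8  30. ]
railscene [ 492.5 -171.    30. ]
railscene [ 578.9 -173.7   30. ]
railscene [511.5 225.   30. ]
railscene [601.7 221.3  30. ]
standtop [ 571.9 -269.5   24. ]
standtop [ 575.3 -341.4   24. ]
standtop [ 504.8 -342.7   24. ]
standtop [ 502.8 -271.3   24. ]
standscene [ 509.  -341.3   24. ]
standscene [ 509.4 -275.2   24. ]
standscene [ 578.7 -274.2   24. ]
standscene [ 577.6 -340.4   24. ]
grip [ 537.5 -304.8   88. ] [ 543.5 -306.8   88. ]
gt [ 552.7 -298.    88. ]
gt [ 554.9 -310.6   88. ]
gt [ 522.3 -310.9   88. ]
gt [ 520.2 -298.7   88. ]
gs [ 528.2 -312.6   88. ]
gs [ 528.8 -303.9   88. ]
gs [ 558.7 -301.    88. ]
tongue [570.8 -19.4  31. ]
tongue [508.2 -16.6  31. ]
tongueS [514.4 -14.7  31. ]
tongueS [571.8 -20.4  31. ]
```

```bash
python3 - <<'E'
from h import *
pi=np.pi
for nm,p in(("pick",[540.5,-305.7,130]),("drop",[539,-55,130]),("home",[544,26,100])):
    for yaw in(-pi/2,-.053,0,pi/2,pi):
        q=r.inverse_kinematics(p,[pi,0,yaw]); print(nm,round(yaw,2),None if q is None else np.round(q,2))
print(sensors.get_obs()["clock"])
E
```

```text
pick -1.57 [-0.7   0.32  1.72 -0.    1.11  2.44]
pick -0.05 [-0.7   0.32  1.72 -0.    1.11  0.93]
pick 0 [-0.7   0.32  1.72 -0.    1.11  0.87]
pick 1.57 [-0.7   0.32  1.72  0.    1.11 -0.7 ]
pick 3.14 [-0.7   0.32  1.72  0.    1.11 -2.27]
drop -1.57 None
drop -0.05 [-0.31  0.15  1.92 -0.    1.07  1.31]
drop 0 [-0.31  0.15  1.92 -0.    1.07  1.26]
drop 1.57 [-0.31  0.15  1.92  0.    1.07 -0.31]
drop 3.14 [-0.31  0.15  1.92  0.    1.07 -1.88]
home -1.57 None
home -0.05 [-0.16  0.2   1.92 -0.    1.02  1.46]
home 0 [-0.16  0.2   1.92 -0.    1.02  1.41]
home 1.57 [-0.16  0.2   1.92 -0.    1.02 -0.16]
home 3.14 [-0.16  0.2   1.92  0.    1.02 -1.73]
1.3
```

```bash
cat >> h.py <<'E'
pi=np.pi
def st(tag=""):
    o=sensors.get_obs(); print(tag,"t%.2f"%o["clock"],"p",o["position"].round(2),"yaw%.4f"%o["orientation"][2],"F",o["contact_force"].round(2),"M",o["moment"].round(3),"op%.2f"%o["opening"]); return o
E
python3 - <<'E'
from h import *
X,Y=540.5,-305.7
r.move_to([X,Y,150],[pi,0,pi/2]); st()
claw.grip(50); st()
r.line_to([X,Y,74],rate=150); st()
for g in(42,38,35.5,34):
    claw.grip(g); st(g)
im=imaging.read_camera("scene"); cv2.imwrite("pics/s1.png",cv2.resize(im[260:420,140:340,::-1],None,fx=4,fy=4))
E
```

```text
t2.96 p [ 540.32 -306.82  150.48] yaw1.5693 F [-0.01 -0.01  0.21] M [-0.007 -0.006  0.031] op85.32
 t3.40 p [ 540.42 -305.89  150.04] yaw1.5705 F [ 0.39 -0.14 -0.09] M [ 0.028  0.007 -0.002] op50.06
 t4.06 p [ 540.97 -306.06   74.66] yaw1.5708 F [ 0.29 -0.33  0.45] M [-0.022 -0.009  0.01 ] op50.08
42 t4.31 p [ 541.11 -306.17   75.25] yaw1.5709 F [-0.16 -0.68  0.57] M [-0.005  0.005  0.036] op41.73
38 t4.53 p [ 540.61 -305.78   74.31] yaw1.5708 F [ 0.67 -0.14  0.42] M [-0.025  0.022 -0.005] op37.69
35.5 t4.74 p [ 540.46 -305.68   73.97] yaw1.5708 F [ 0.04 -0.55 -0.49] M [ 0.011  0.009 -0.061] op35.44
34 t4.96 p [ 540.57 -305.69   74.02] yaw1.5708 F [ 0.12 -0.75 -0.09] M [-0.02  -0.036  0.034] op34.32
```

View pics/s1.png

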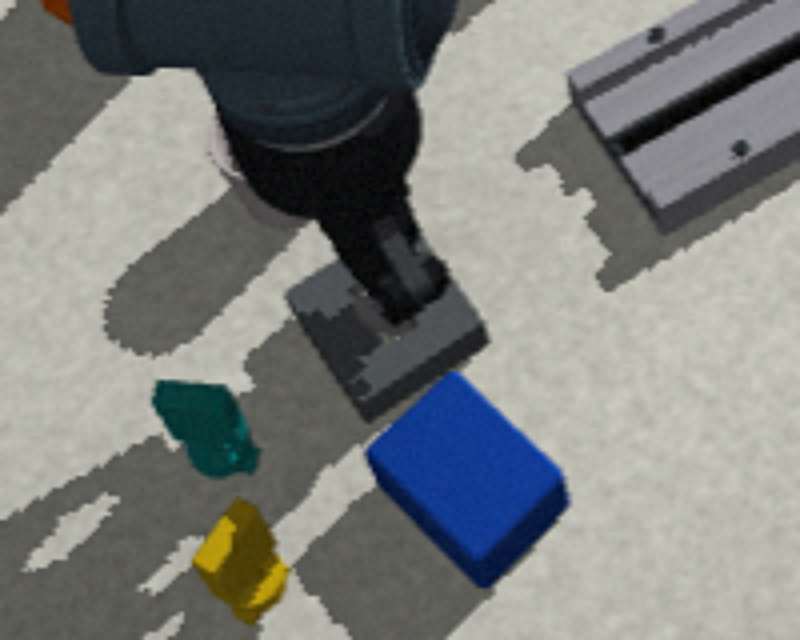

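The jaws straddle the black grip bar lengthwise, with no side force. Next I'll finish centring, then regrip across the thickness.

```bash
python3 - <<'E'
from h import *
X,Y=540.5,-305.7
for g in(33,31.5): claw.grip(g); st(g)
claw.grip(50)
r.line_to([X,Y,125],rate=150)
r.move_to([X,Y,125],[pi,0,0]); claw.grip(40); st()
r.line_to([X,Y,74],rate=150); r.sleep(.2); st("down")
for g in(25,18,14): claw.grip(g); st(g)
E
```

```text
33 t5.22 p [ 540.62 -305.76   74.05] yaw1.5708 F [ 1.07  0.05 -0.35] M [ 0.009 -0.146  0.039] op33.25
31.5 t5.44 p [ 540.56 -305.73   74.12] yaw1.5708 F [ 1.46 -0.14  0.86] M [ 0.047 -0.085 -0.015] op31.85
 t7.91 p [ 540.49 -305.71  124.96] yaw0.0002 F [-0.07 -0.43  0.77] M [-0.095 -0.044 -0.015] op39.88
down t8.60 p [ 541.27 -306.33   75.47] yaw0.0000 F [-0.85  0.76  0.14] M [-0.024  0.048 -0.052] op40.18
25 t8.90 p [ 540.59 -305.77   74.28] yaw0.0000 F [-0.45 -0.96  0.17] M [0.003 0.001 0.016] op25.01
18 t9.14 p [ 540.52 -305.77   74.05] yaw0.0000 F [-0.74 -0.51  0.2 ] M [-0.124  0.028  0.012] op18.06
14 t9.36 p [ 540.54 -305.86   74.07] yaw-0.0000 F [ 0.41 -0.9   0.09] M [-0.087  0.037 -0.033] op13.67
```

```bash
python3 - <<'E'
from h import *
X,Y=540.5,-305.7
claw.grip(8); r.sleep(.2); o=st("gripped")
r.line_to([X,Y,150],rate=150); r.sleep(.2); st("up")
# pre-drop
yaw=np.arctan2(396,21.1); u=np.array([np.cos(yaw),np.sin(yaw)])
D=np.array([543.7,25.7])-80*u; print(D,yaw)
r.move_to([D[0],D[1],130],[pi,0,yaw]); r.line_to([D[0],D[1],100],rate=100); r.sleep(.5); st("over")
for n in("scene","top"):
    im=imaging.read_camera(n); cv2.imwrite(f"pics/{n}2.png",im[:,:,::-1])
a=cv2.imread("pics/scene2.png"); cv2.imwrite("pics/s2.png",cv2.resize(a[190:320,260:420],None,fx=5,fy=4.6,interpolation=2))
a=cv2.imread("pics/top2.png"); cv2.imwrite("pics/t2.png",cv2.resize(a[180:280,280:400],None,fx=6,fy=6,interpolation=2))
E
```

```text
gripped t9.78 p [ 540.54 -305.83   74.02] yaw0.0000 F [-0.18 -1.6  -1.57] M [-0.284 -0.066  0.023] op11.13
up t10.63 p [ 539.8  -305.09  148.39] yaw-0.0000 F [-0.9  -0.3  -0.79] M [ 0.021  0.032 -0.015] op11.29
[539.44341181 -54.18667885] 1.5175638371695972
over t12.63 p [539.54 -54.18 100.2 ] yaw1.5176 F [-0.04  0.18 -1.82] M [ 0.006 -0.055  0.022] op11.15
```

View pics/s2.png

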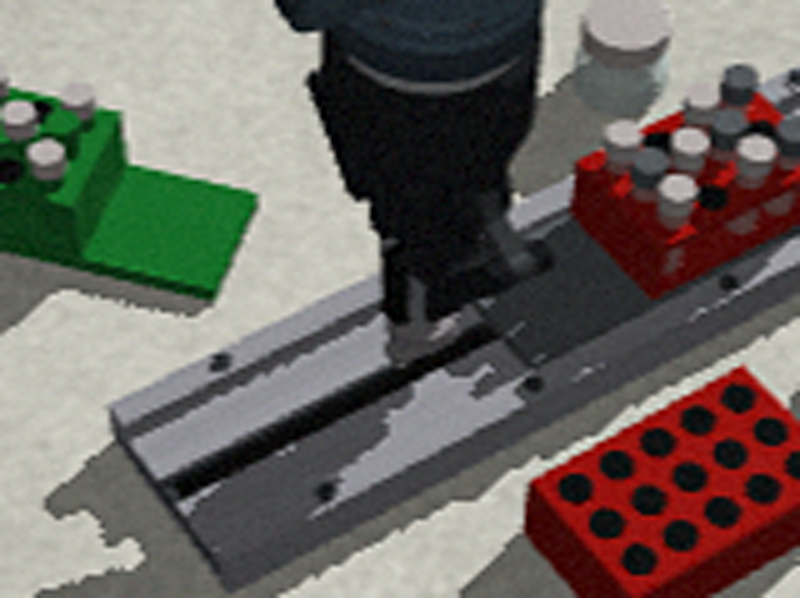

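View pics/t2.png

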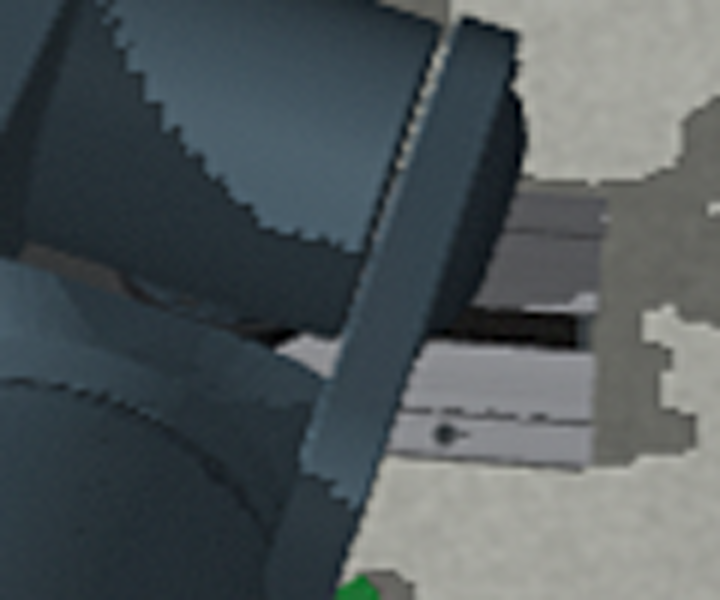

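```bash
cat > ov.py <<'E'
from h import *
a=cv2.imread("pics/scene2.png")
x0,x1,y0,y1=300,400,210,290; S=8
b=cv2.resize(a[y0:y1,x0:x1],None,fx=S,fy=S,interpolation=cv2.INTER_CUBIC)
def dr(P,c,cl=True):
    q=((proj("scene",P)+.5-[x0,y0])*S*16).astype(int); cv2.polylines(b,[q.reshape(-1,1,2)],cl,c,1,cv2.LINE_AA,4)
yaw=1.5176; p=[539.54,-54.18,yaw]; z=50.2
an=np.linspace(0,2*pi,40)
for h in(0,12): dr(tf(p,[[14*np.cos(t),14*np.sin(t),z+h] for t in an]),(0,255,0))
for h in(-13,-7): dr(tf(p,[[sx*14,sy*5.5,z+h] for sx,sy in((1,1),(1,-1),(-1,-1),(-1,1))]),(0,255,255))
for rc,c in(((546.2,25.4,yaw),(255,0,0)),((541.1,26,yaw),(0,0,255))):
    for yy in(-7,7): dr(tf(rc,[[-200,yy,21],[0,yy,21]]),c,False)
cv2.imwrite("pics/ov2.png",b)
E
python3 ov.py
```

```text
(no output)
```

View pics/ov2.png

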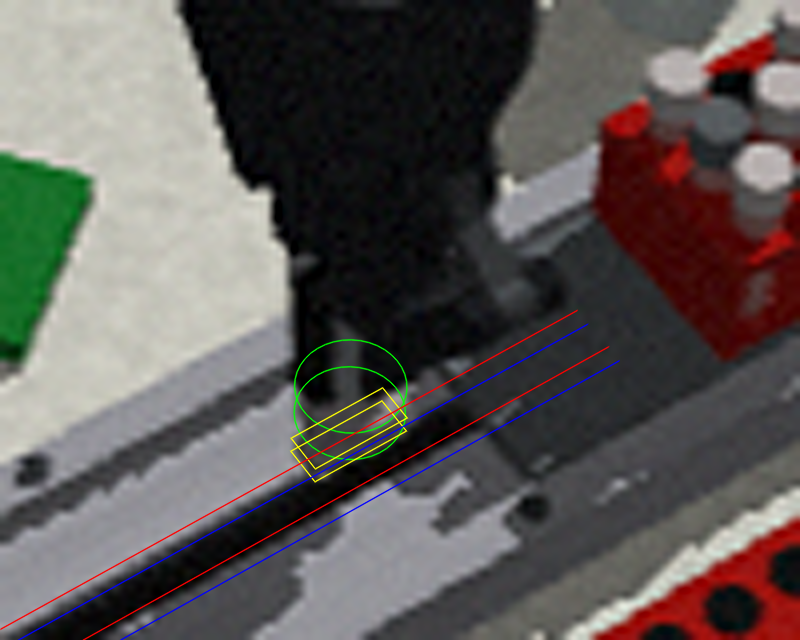

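```bash
python3 - <<'E'
import cv2,numpy as np
a=cv2.imread("pics/scene2.png")
b=cv2.resize(a[240:285,320:375],None,fx=14,fy=13,interpolation=cv2.INTER_CUBIC)
b=np.clip((b/255.)**.5*255,0,255).astype("uint8"); cv2.imwrite("pics/z2.png",b)
E
sed -e 's/x0,x1,y0,y1=300,400,210,290; S=8/x0,x1,y0,y1=320,375,240,285; S=13/' -e 's/pics\/ov2/pics\/ov3/' -e 's/cv2.INTER_CUBIC)/cv2.INTER_CUBIC); b=((b\/255.)**.5*255).astype("uint8")/' ov.py > ov3.py; python3 ov3.py
```

```text
(no output)
```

View pics/z2.png

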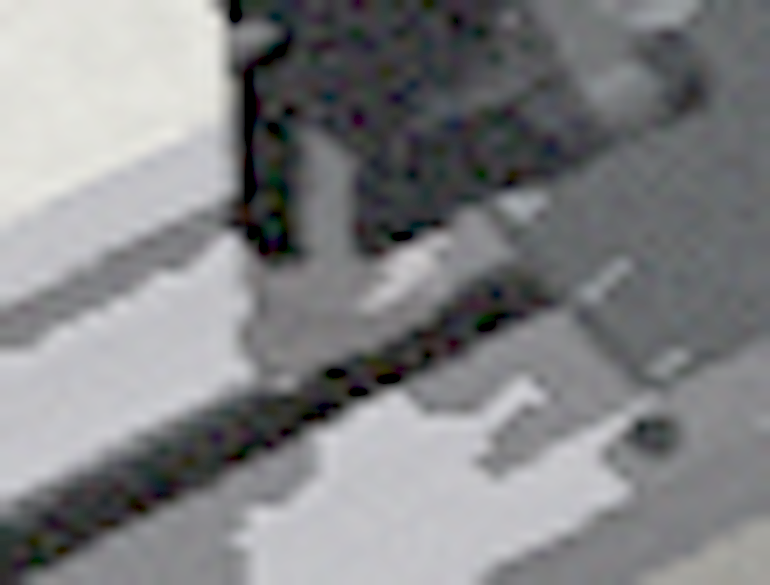

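View pics/ov3.png

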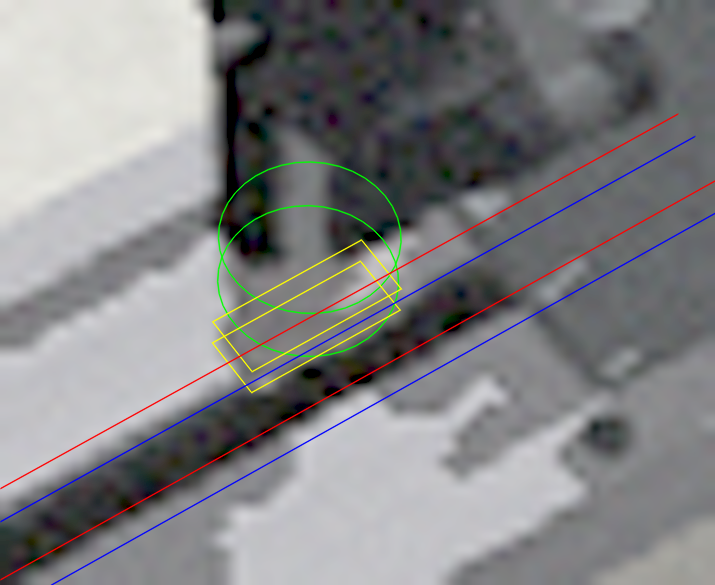

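```bash
python3 - <<'E'
from h import *
import numpy as np
t=cv2.imread("pics/top0.png").astype(float).mean(2)
# slot black band subpixel centre per column in top0
u=np.array([21.1,396]); u/=np.linalg.norm(u); nrm=np.array([u[1],-u[0]])
def cen(c,lo,hi):
    v=t[lo:hi,c]; m=(v.max()+v.min())/2; return None
res=[]
for c in list(range(312,374,4)):
    r0=232+(c-340)*.066; rows=np.arange(int(r0)-8,int(r0)+9); v=t[rows,c]
    w=np.clip(90-v,0,None); 
    ctr=(w*rows).sum()/w.sum(); wid=(v<50).sum()
    P=back("top",(c,ctr),19); rel=P[:2]-[541.1,26.0]; res.append((c,round(ctr,2),int(wid),round(float(rel@u),1),round(float(rel@nrm),2)))
for x in res: print(x)
s=cv2.imread("pics/scene0.png").astype(float).mean(2)
print(t[225:243,340].round(),)
# scene: sample profile across rail at several rail x, at z=21
for rx in(-160,-140,-120,-100,-90):
    pr=[]
    for d in np.arange(-12,13,1.5):
        q=proj("scene",[*(np.array([541.1,26])+rx*u+d*nrm),21])[0]
        pr.append(int(cv2.getRectSubPix(s.astype(np.float32),(1,1),tuple(q))[0,0]))
    print(rx,pr)
E
```

```text
(312, np.float64(229.35), 6, -60.0, 2.98)
(316, np.float64(229.81), 6, -68.4, 2.63)
(320, np.float64(230.6), 6, -76.7, 1.57)
(324, np.float64(231.03), 5, -85.1, 1.28)
(328, np.float64(231.31), 6, -93.4, 1.3)
(332, np.float64(231.7), 6, -101.7, 1.09)
(336, np.float64(231.99), 5, -109.9, 1.09)
(340, np.float64(232.28), 6, -118.2, 1.09)
(344, np.float64(232.49), 6, -126.5, 1.25)
(348, np.float64(232.88), 6, -134.7, 1.03)
(352, np.float64(233.25), 6, -143.0, 0.86)
(356, np.float64(233.42), 6, -151.2, 1.1)
(360, np.float64(233.65), 6, -159.5, 1.23)
(364, np.float64(234.01), 5, -167.7, 1.08)
(368, np.float64(234.34), 6, -176.0, 0.99)
(372, np.float64(234.73), 6, -184.2, 0.78)
[123. 127. 127. 122.  79.   9.  19.  23.  19.   0.  44. 113. 132. 127.
 125. 124. 122. 123.]
-160 [138, 138, 137, 138, 127, 91, 56, 30, 15, 9, 3, 3, 2, 6, 67, 138, 137]
-140 [138, 138, 141, 144, 121, 95, 65, 30, 18, 9, 9, 8, 6, 18, 73, 120, 135]
-120 [138, 139, 140, 142, 133, 98, 54, 31, 21, 14, 6, 3, 3, 18, 63, 119, 139]
-100 [139, 138, 140, 143, 132, 99, 60, 33, 19, 9, 7, 7, 3, 6, 73, 138, 138]
-90 [139, 137, 139, 142, 134, 107, 69, 36, 18, 13, 8, 7, 5, 5, 43, 118, 140]
```

```bash
cat >> h.py <<'E'
YAW=float(np.arctan2(396,21.1)); U=np.array([np.cos(YAW),np.sin(YAW)]); N=np.array([U[1],-U[0]])
RC=np.array([541.1,26.0])
def pt(rx,d,z): return [*(RC+rx*U+d*N),z]
def railc(p): q=np.array(p[:2])-RC; return np.array([q@U,q@N,p[2]])
E
python3 - <<'E'
from h import *
print(railc(sensors.get_obs()["position"]))
rx=-80
F0=sensors.get_obs()["contact_force"]
ok=False
for d in(1.2,):
    r.line_to(pt(rx,d,87),rate=80); r.sleep(.3); F0=st("pre")["contact_force"]
    for z in(85,84,83,82,81,80,79,78,77,76):
        r.line_to(pt(rx,d,z),rate=40); o=sensors.get_obs(); dF=o["contact_force"]-F0
        print(z,railc(o["position"]).round(2),dF.round(2),(o["moment"]).round(3),round(o["clock"],2))
        if dF[2]>5 or abs(dF[:2]).max()>6: break
r.sleep(.2);st()
E
```

```text
[-80.12852343   2.65315463 100.09851776]
pre t13.35 p [538.27 -54.03  87.27] yaw1.5175 F [ 0.55  0.3  -1.08] M [ 0.019  0.036 -0.008] op11.24
85 [-79.98   1.08  84.85] [-0.31 -0.24  0.15] [0.074 0.033 0.033] 13.6
84 [-79.99   1.13  83.91] [-0.2  -1.19 -0.27] [0.052 0.012 0.015] 13.85
83 [-79.99   1.15  82.93] [-0.59 -0.58  0.46] [ 0.006 -0.038 -0.016] 14.1
82 [-79.98   1.14  81.92] [ 0.08 -0.68 -0.53] [-0.062  0.018  0.019] 14.35
81 [-79.99   1.14  80.91] [-0.74 -0.79 -0.59] [ 0.009  0.095 -0.016] 14.6
80 [-79.99   1.16  79.93] [-0.76 -0.26 -0.06] [-0.002  0.043 -0.008] 14.85
79 [-79.98   1.15  78.92] [-0.64 -0.51  0.05] [-0.025 -0.048 -0.038] 15.1
78 [-79.99   1.13  77.9 ] [-0.68 -0.33 -0.36] [0.018 0.004 0.029] 15.35
77 [-79.98   1.13  76.9 ] [-1.06  0.04  0.01] [ 0.019  0.023 -0.003] 15.6
76 [-79.99   1.14  75.91] [-0.18 -0.29 -0.35] [ 0.025  0.023 -0.001] 15.85
 t16.05 p [538.07 -53.97  76.02] yaw1.5175 F [ 0.69 -0.56 -0.4 ] M [0.018 0.024 0.018] op11.57
```

```bash
python3 - <<'E'
from h import *
rx=-80
r.line_to(pt(rx,1.2,71.6),rate=40); r.sleep(.2); F0=st("in")["contact_force"]
lim=[]
for s in(1,-1):
    d=1.2
    while abs(d-1.2)<3:
        d+=.5*s
        r.line_to(pt(rx,d,71.6),rate=20); o=sensors.get_obs(); f=(o["contact_force"]-F0)
        print(round(d,2),railc(o["position"]).round(2),"lat",round(float(f[:2]@N),2),"ax",round(float(f[:2]@U),2),f[2].round(2),o["moment"].round(2))
        if abs(f[:2]@N)>3: break
    lim.append(d); 
    r.line_to(pt(rx,1.2,71.6),rate=20)
st(lim)
E
```

```text
in t16.51 p [538.02 -53.93  71.58] yaw1.5176 F [ 0.14  0.06 -1.16] M [-0.037 -0.067 -0.006] op11.65
1.7 [-80.02   1.77  71.65] lat 0.11 ax -1.12 0.57 [-0.01 -0.05 -0.05]
2.2 [-80.02   2.23  71.61] lat 0.55 ax 0.28 0.34 [ 0.01 -0.05  0.06]
2.7 [-80.02   2.75  71.62] lat 0.33 ax 0.4 0.82 [-0.02  0.02 -0.06]
3.2 [-80.     3.25  71.63] lat 0.37 ax -0.37 1.08 [ 0.05 -0.01  0.01]
3.7 [-79.95   3.5   71.51] lat -1.24 ax -0.49 0.97 [-0.01  0.2   0.02]
4.2 [-79.96   3.77  71.47] lat -3.16 ax -0.2 1.74 [-0.    0.59 -0.01]
0.7 [-80.01   0.83  71.67] lat -0.22 ax -0.05 0.21 [-0.01 -0.04 -0.01]
0.2 [-80.02   0.33  71.67] lat 0.02 ax -0.4 -0.41 [ 0.04 -0.09  0.05]
-0.3 [-80.04   0.11  71.76] lat 1.63 ax -0.25 -1.11 [-0.01 -0.45 -0.02]
-0.8 [-80.07  -0.16  71.83] lat 4.26 ax 0.31 -3.44 [ 0.03 -1.03  0.04]
[4.2, -0.8] t19.56 p [537.36 -53.82  71.29] yaw1.5178 F [-0.23 -0.59 -0.73] M [-0.025 -0.064  0.076] op11.50
```

```bash
python3 - <<'E'
from h import *
d=1.8; z=71.6
r.line_to(pt(-80,d,z),rate=20); r.sleep(.2); F0=st()["contact_force"]
def go(x,rate):
    r.line_to(pt(x,d,z),rate=rate); o=sensors.get_obs(); f=o["contact_force"]-F0; a=float(f[:2]@U)
    print(round(x,1),railc(o["position"]).round(2),"ax %.2f lat %.2f z %.2f"%(a,f[:2]@N,f[2]),round(o["clock"],2)); return a
go(-64,60); x=-64
while x<22:
    step=4 if x<-24 else 1.5
    x+=step; a=go(x,30)
    if a<-7: break
E
```

```text
t20.01 p [538.56 -53.97  71.57] yaw1.5176 F [ 0.19 -0.57 -0.63] M [-0.013  0.003  0.025] op11.54
-64 [-63.46   1.73  71.58] ax -0.70 lat -1.24 z -1.29 20.43
-60 [-59.91   1.78  71.59] ax -0.26 lat 0.01 z -1.47 20.71
-56 [-55.99   1.9   71.66] ax -0.05 lat -0.34 z -0.49 20.99
-52 [-51.86   1.89  71.69] ax -0.29 lat -0.16 z -0.69 21.27
-48 [-47.73   1.84  71.64] ax -0.94 lat 0.27 z -0.51 21.56
-44 [-43.68   1.78  71.6 ] ax -0.10 lat -0.14 z 0.15 21.84
-40 [-39.67   1.75  71.56] ax -0.12 lat -0.36 z -0.22 22.12
-36 [-35.65   1.73  71.54] ax -0.15 lat -0.37 z 0.26 22.41
-32 [-31.63   1.73  71.54] ax -0.44 lat 0.11 z 0.08 22.69
-28 [-27.64   1.7   71.51] ax 0.20 lat -0.10 z -0.83 22.98
-24 [-23.66   1.73  71.53] ax 0.11 lat 0.51 z -0.39 23.26
-22.5 [-22.41   1.79  71.59] ax -1.44 lat -0.34 z -0.10 23.51
-21.0 [-20.93   1.77  71.56] ax 0.44 lat 0.15 z -0.47 23.76
-19.5 [-19.37   1.77  71.58] ax -0.93 lat 0.08 z -0.07 24.01
-18.0 [-17.84   1.76  71.57] ax 0.04 lat -1.12 z -0.32 24.26
-16.5 [-16.35   1.77  71.56] ax -0.83 lat -0.10 z -0.69 24.51
-15.0 [-14.87   1.77  71.58] ax -0.15 lat 0.49
[... 238 characters left out ...]
 0.24 z -1.73 25.76
-7.5 [-7.36  1.79 71.6 ] ax -1.54 lat -1.37 z -1.31 26.01
-6.0 [-5.86  1.79 71.59] ax 1.00 lat 0.60 z -0.61 26.26
-4.5 [-4.36  1.77 71.57] ax -0.76 lat 0.56 z -0.90 26.51
-3.0 [-2.88  1.81 71.62] ax -1.60 lat -0.34 z -1.33 26.76
-1.5 [-1.37  1.79 71.6 ] ax -0.35 lat -0.60 z -1.41 27.01
0.0 [ 0.12  1.79 71.6 ] ax -0.41 lat 0.48 z -0.86 27.26
1.5 [ 1.63  1.77 71.59] ax -0.46 lat 0.14 z -1.09 27.51
3.0 [ 3.14  1.79 71.59] ax -0.79 lat -0.93 z -1.74 27.76
4.5 [ 4.62  1.8  71.6 ] ax -1.78 lat -0.55 z -1.64 28.01
6.0 [ 6.12  1.81 71.62] ax -1.60 lat 0.40 z -0.42 28.26
7.5 [ 7.21  1.93 71.62] ax -3.89 lat 0.46 z -1.15 28.51
9.0 [ 7.67  2.41 71.83] ax -7.91 lat 1.04 z -1.62 28.76
```

```bash
python3 - <<'E'
from h import *
r.line_to(pt(10.0,1.8,71.6),rate=20); r.sleep(.15); st("press"); print(railc(sensors.get_obs()["position"]))
a=imaging.read_camera("scene")[:,:,::-1]; cv2.imwrite("pics/scene4.png",a)
cv2.imwrite("pics/s4.png",cv2.resize(a[180:310,300:470],None,fx=4.6,fy=4.6,interpolation=2))
E
```

```text
press t29.16 p [544.27  33.74  72.02] yaw1.5184 F [  2.02 -11.67  -2.29] M [-2.223 -0.179  0.017] op10.97
[ 7.89465911  2.75411119 72.0162523 ]
```

View pics/s4.png

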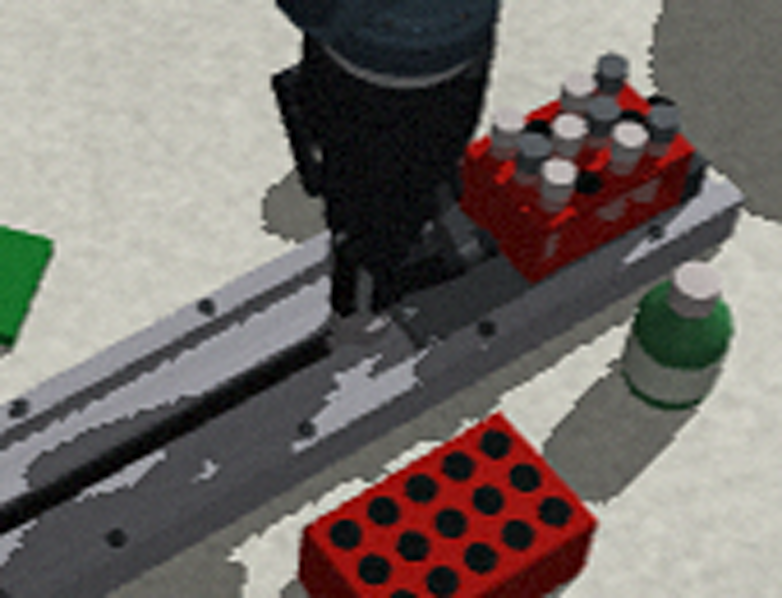

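The carrier stands against the dark stop (near (690,190) in the crop), with the stud's collar at its tongue (about (365,330)). It presses home with about 11.7 N. I'll ease off to a light touch and turn in watched steps.

```bash
python3 - <<'E'
from h import *
r.line_to(pt(7.4,1.8,71.6),rate=20); r.sleep(.15); st("eased"); print(railc(sensors.get_obs()["position"]))
for k in(10,20,30,40,50,60,70,80,90):
    r.line_to(pt(7.4,1.8,71.6),[pi,0,YAW-np.radians(k)],rate=30)
    o=sensors.get_obs(); f=o["contact_force"]
    print(k,np.degrees(YAW-o["orientation"][2]).round(1),railc(o["position"]).round(2),"ax %.2f lat %.2f z %.2f"%(f[:2]@U,f[:2]@N,f[2]),"Mz %.3f"%o["moment"][2],round(o["clock"],2))
    if abs(o["moment"][2])>.35 or np.hypot(*f[:2])>12: print("STOP");break
E
```

```text
eased t29.64 p [543.5   33.2   71.81] yaw1.5180 F [-0.93 -5.63 -0.52] M [-0.849 -0.072 -0.047] op11.47
[ 7.32182334  2.0150997  71.81291433]
10 9.8 [ 7.46  1.48 71.54] ax -3.49 lat -0.90 z 0.18 Mz 0.022 29.97
20 19.8 [ 7.48  1.19 71.18] ax -3.87 lat -2.03 z -1.19 Mz -0.002 30.29
30 29.7 [ 7.48  1.39 71.2 ] ax -2.79 lat -1.93 z -2.41 Mz 0.013 30.62
40 39.7 [ 7.47  1.72 71.45] ax -2.51 lat -1.63 z -2.13 Mz -0.023 30.94
50 49.7 [ 7.47  1.89 71.61] ax -2.15 lat -1.26 z -1.63 Mz -0.057 31.27
60 59.7 [ 7.48  1.99 71.69] ax -2.45 lat -1.25 z -2.16 Mz -0.006 31.59
70 69.7 [ 7.48  2.   71.69] ax -1.77 lat -1.44 z -2.32 Mz -0.027 31.92
80 79.7 [ 7.49  1.97 71.68] ax -1.94 lat -1.53 z -1.99 Mz -0.012 32.24
90 89.7 [ 7.5   1.98 71.69] ax -1.53 lat 0.43 z -1.66 Mz -0.007 32.57
```

It turned freely through 90°, with the moment near zero. Next I'll seat the collar, release, retreat and look.

```bash
python3 - <<'E'
from h import *
r.line_to(pt(7.4,1.8,71.1),rate=20); r.sleep(.1); st("low")
for g in(14,20,40): claw.grip(g); st(g)
p=sensors.get_obs()["position"]
r.line_to(pt(7.4,1.8,130),rate=80); st("up")
r.move_to([380,-150,260],[pi,0,.5]); r.sleep(.3)
for n in("scene","top"):
    a=imaging.read_camera(n)[:,:,::-1]; cv2.imwrite(f"pics/{n}5.png",a)
    print(n,[(round(d["score"],2),np.round(d["position"],1)) for d in imaging.search_frame(n,"stud")])
    if n=="scene": cv2.imwrite("pics/s5.png",cv2.resize(a[180:290,320:470],None,fx=5.2,fy=5.2,interpolation=2))
    else: cv2.imwrite("pics/t5.png",cv2.resize(a[170:270,170:320],None,fx=5.2,fy=5.2,interpolation=2))
st("end")
E
```

```text
low t32.92 p [543.57  33.35  71.28] yaw-0.0524 F [ 0.41 -1.43 -0.23] M [-0.2   -0.011 -0.004] op11.08
14 t33.13 p [543.48  33.47  71.28] yaw-0.0530 F [ 0.1   0.25 -0.58] M [ 0.005 -0.006  0.014] op13.95
20 t33.37 p [543.32  33.37  71.14] yaw-0.0532 F [ 0.13  0.42 -0.16] M [-0.013 -0.005 -0.056] op20.01
40 t33.70 p [543.29  33.32  71.08] yaw-0.0532 F [0.83 0.36 0.49] M [ 0.007 -0.002 -0.008] op39.90
up t34.58 p [542.91  33.33 129.57] yaw-0.0533 F [-0.38 -0.07 -1.12] M [-0.049 -0.016  0.025] op40.13
scene [(0.88, array([202.3, 400.2])), (0.64, array([379.5, 240.2])), (0.6, array([192.8, 365.9])), (0.52, array([400.9, 155.6]))]
top [(0.85, array([494. , 228.8])), (0.68, array([279.4, 227.4])), (0.65, array([501.5, 195.1]))]
end t36.16 p [ 380.08 -149.87  259.89] yaw0.5003 F [0.28 0.1  0.13] M [-0.019 -0.006  0.018] op40.01
```

View pics/s5.png

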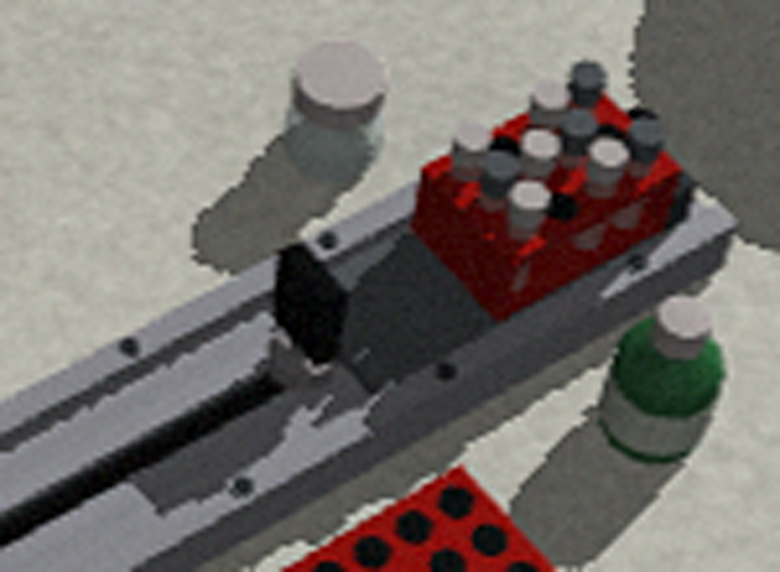

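View pics/t5.png

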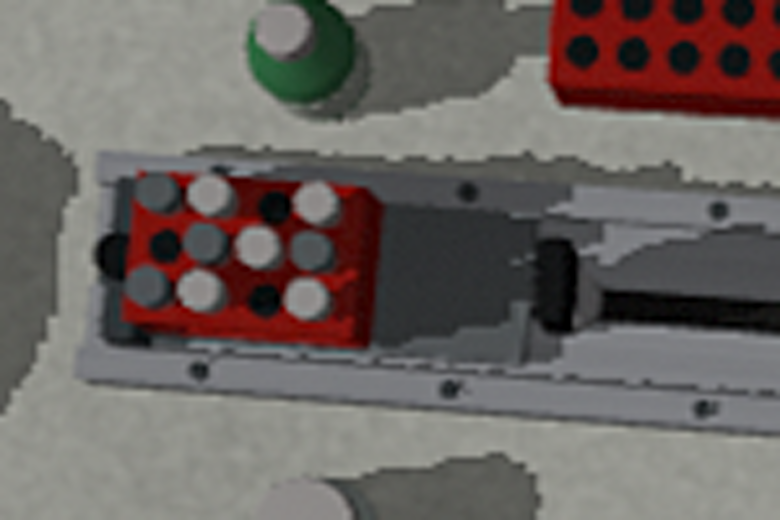

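View pics/scene5.png

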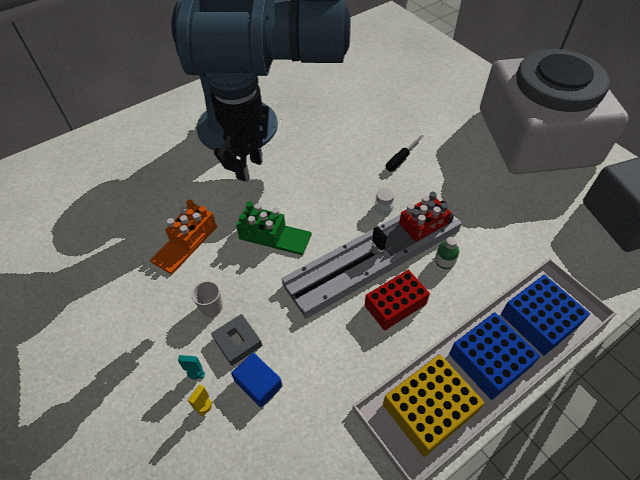

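The stud stands crosswise in the slot at scene (380,240). Its collar is at the tongue and the carrier is up against the stop. The stand is empty, the other things are where they were, and the arm is clear. I'm handing in.

```bash
python3 -c "
from cell import r; r.job_done()"
```

```text
the job is handed in; nothing more can be done
```

The stud is locked crosswise behind the carrier, the carrier is home against the end stop, and I handed the job in at about 36 s of the 58 s allowed. The interface reports no verdict.

- **Pick-up:** I centred the stud in the jaws at the stand, then gripped it across the thin sides of its grip bar.
- **Slot:** The head dropped in without any contact force. I felt both slot walls, found 3.0 mm of play as expected, and centred the stud between them.
- **Push:** The stud pushed the carrier until it met the stop, with the stud about 7 mm past the rail's nominal middle. The push peaked at about 12 N, against the 30 N limit, and I then eased it off to about 5 N.
- **Lock:** The quarter turn went freely, with almost no turning resistance even past 20°, where the head would jam outside the recess. I set the collar down and let go.

**Last checks:** The final pictures show the grip bar crosswise to the rail, the collar at the tongue and the carrier against the stop. The bystanders and look-alikes look undisturbed, and the arm is clear.

**One disagreement:** My first camera estimates of the rail differed by about 5 mm between the two cameras. Feeling the slot walls settled it, about 2 mm from the top camera's estimate and 3 mm from the scene camera's.

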